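# Slide the flat battery into the lamp's sloping slot and switch it on

## Robot

A 6-joint arm with a two-finger parallel gripper is mounted at the origin on the work surface. World frame = base frame: x ahead of the robot, y to its left, z up, the work surface at z = 0. Lengths are in mm, angles in rad, forces in N, time in s.
With the tool pointing down it reaches from about 375 to 825 mm from the base axis. Payload 5.5 kg.
Tool frame: the origin (TCP) lies at the very end of the fingers, on their centre line; the grasp point (between the pads) lies pinch_z behind it (pinch_z is the distance from the TCP to the grasp point, in mm); z points along the fingers, x is the direction in which the jaws open and shut, and the axes are right-handed (so a half turn about z gives the same grasp; the last joint's range is limited). The gripper opens to 85 mm and grips with 20 to 120 N. Pads are 22 mm wide; open, the fingers measure 114 mm over their backs; the gripper's body (76 mm by 85 mm) begins 54 mm behind the grasp point. The pads swing forward as they close: fully open they stand 13 mm farther back than shut.
Start: joints at [1.276, 0.314, -0.047, 1.21, 0, 1.571], TCP at [174.326, 574.113, 231.299] pointing down, gripper open.
Joint ranges: [-2.67, 2.67], [-0.69, 1.73], [-1.03, 1.25], [-2.08, 2.16], [-1.42, 1.45], [-3.14, 3.14]. Speed limits (rad/s): [2.39, 2.39, 3.01, 3.14, 3.14, 3.14].

## Interface

Orientations are given as [roll, pitch, yaw] about the fixed x, y, z axes, in that order (R = Rz(yaw) Ry(pitch) Rx(roll)).
In Python, from plant import observe, get_image, sign_off, recognise, outline_of, landmark_of, pinch_z gives the robot as it stands.
- The arm moves only by the tool play_rows, never from a script. Its argument "increments" is a list of rows, each a list of 3 entries, a list of its own where there are three numbers: the turn, a rotation vector about the tool's x, y, z in rad, then the shift along the tool's x, y, z in cm, then the opening, from 0 (shut) to 1 (fully open). In form: [[[ax, ay, az], [x, y, z], hand], ...]. A call has exactly 8 rows; each row is the pose to reach, as a shift and turn from the pose measured when the call began, along the tool's axes at that moment; what a row does not reach only later rows make up. A row lasts 1/12 s, in which the tool goes at most 41.7 mm and 7.16 degrees, less where a joint would pass 70% of its speed; a pose out of reach is approached as far as the arm can. A call with a gripper value outside its range is refused whole. The fingers move at their own pace and stop on an object; "force" is the grip in N (left out, the last holds). Time passes only in rows, so rows that repeat a pose let the fingers close, or fill a call up. It gives the time, the measured TCP pose, the force and the opening at its end, in the units of the state.
- observe(): the state, without advancing time (a new reading comes with each control period).
- get_image(name): name is "scene" or "top" or "wrist"; returns a dict with "image" (400x640x3 uint8, red, green, blue), "intrinsics" (3x3 intrinsics, pixels), "camera_from_world" (4x4, takes a point from world to camera coordinates). Camera axes: x right, y up, looking along -z (the intrinsics and any distortion apply to the point x, -y, -z); pixel columns grow to the right and rows downward; lengths in mm; the calibration is good to about 2 mm. A picture is of the moment at which its call begins. There is no depth.
- sign_off(): hands the job in, once; it reports no verdict.
Trained networks look in the newest picture that a camera, given by its name, has taken for a name from the list of things; names that differ only in an ending like _2 or _b are one class to them, and where a whole thing is asked for, a point or a joint stands for the part that bears it (a point fixed in the world has none). Each returns a list of dicts, best first, with "p" (0 to 1); they miss things now and then, are a little off and sometimes report something else, mostly with a low value. They report only what shows in the picture. A call takes as long as a camera call. They do not tell look-alikes from the thing itself.
- recognise(camera, target): "at" ([column, row] in pixels, amid what is visible of it).
- outline_of(camera, target): "region" (400x640 bool, what is visible of it) and "at" ([column, row] in pixels, amid what is visible of it).
- landmark_of(camera, target): "at" ([column, row] in pixels: a listed point, or the origin of a listed thing).
The state is a dict: "time": time; "joints": joint angles; "qvel": joint speeds; "joint_efforts": joint torques, N m; "position": TCP position; "ee_rot": TCP orientation; "wrist_force": force on the tool from outside, world axes, zero at the start; "ft_torque": the same for the moment, N m; "opening": finger opening in mm.
Only numpy, scipy, OpenCV 4.12 (cv2) and the standard library are available. Lean on these libraries where they do the work, as an engineer would, in place of code of your own. Each camera call takes 0.05 s, during which the arm holds its last target. There are 200 camera calls.

## Task

Get the cordless lamp running: take the flat orange battery out of its charging stand, slide it brass-contact end first into the sloping slot in the lamp's base until it sits fully home on the floor of the slot, and only then flip the lamp's toggle switch all the way over from the front of the lamp to its back. Leave the other things on the tray and around the lamp where they stand.

Things in the scene. Friction and masses are not known exactly. Their poses are not given: they have to be found in the camera images.
- battery: Flat battery, a rigid slab 14 mm thick (its x) by 60 mm wide (its y) by 100 mm long (its z), about 0.15 kg, orange with a black lower end carrying brass contacts. Origin: centre of the contact end face; z runs from there to the plain orange end. It starts upright, z up, in the charging stand with its top 68 mm above the stand's slot edge. Either broad face may look up in the lamp.
- stand: Grey charging stand 56 x 92 x 40 mm (x, y, z), fixed on the walnut tray, origin under its centre. Its upright slot, open at the top, is 17 mm (x) by 63 mm (y), with its floor 8 mm above the stand's underside.
- bay: The lamp's battery slot in its white housing (56 x 82 mm), fixed to the lamp. Origin: centre of the slot's floor. z points out along the slot, up and to the lamp's front, 32 degrees from vertical; x is across the slab's thickness (up and back), y along the slot's width. Inside 16 mm (x) by 62 mm (y), 95 mm deep, so a seated battery stands 5 mm proud: too little to hold, push the last 30 mm or so on its end.
- slot_mouth (a point): Centre of the slot's black mouth, 95 mm out from its floor, about 115 mm above the table; the mouth flares by 3.5 mm a side over its last 8 mm.
- spring_bar (a joint): Sprung steel bar inside the slot's rear wall (+x of the slot), 27 mm below the mouth. 0 = out, reaching 3.5 mm into the slot; a battery pushes it back 1.5 to 3.5 mm. It presses the battery on the front wall with about 4 N: the battery stays where it is left, and sliding it takes roughly 4 to 12 N until it stops hard on the floor.
- lamp: White desk lamp, fixed, origin under the centre of its 200 x 260 x 16 mm base, front at -x. The slot housing is in the middle, at most 130 mm high, its mouth at x = -20 mm. A 16 mm stem at x = 85, y = -85 mm carries a light bar 330 to 380 mm up, over x = 70 to 140, y = -125 to 75 mm. The toggle switch is on the base at x = -45, y = 92 mm.
- switch (a joint): The lamp's toggle lever, 45 mm long, with a black ball of 13 mm radius on its end; its hinge runs along the lamp's y axis, 38 mm above the table. 0 rad = off, leaning to the lamp's front (-x) by 0.5 rad; 1.0 rad = on, leaning to the lamp's rear (+x) by 0.5 rad. It stays where it is left and takes 1.5 N or so at the ball.
- switch_tip (a point): Centre of the black ball on the toggle lever (13 mm radius), about 77 mm above the table at either end of its travel; it moves 43 mm towards the lamp's +x.
- tray: Walnut tray 360 x 300 mm (x, y), fixed; floor 10 mm thick, rim 22 mm high; origin under its centre. It carries the stand, cup, spoon and bamboo box.
- cup: White ceramic cup, 72 mm across and 75 mm high, on the tray; origin under its centre. To be left alone.
- spoon: Steel spoon with a wooden handle, 150 mm long, lying on the tray. To be left alone.
- bamboo_box: Lidded bamboo box 89 x 114 x 68 mm on the tray; origin under its centre. To be left alone.
- mug: Blue mug, 80 mm across, 90 mm high, at the left side. To be left alone.
- shaker: Slim white bottle, 48 mm across, 110 mm high, at the right side. To be left alone.
There are look-alikes about, which are no part of the job. What is shaped like the battery but turquoise is not meant.

How it is judged:
By the outcome, as a careful person would: the job done as asked, in the order asked, and still so for the second after the job is handed in, with the robot touching nothing.
It also fails if it takes over 59 s, if anything falls off the work surface, if the arm or the gripper's body presses on something with over 40 N, if the wrist force passes 120 N, or if a joint passes its speed limit or range.

## Working session

There is one attempt and no reset: what is moved stays moved. The work goes in short steps, Python scripts to look and compute and a tool call to move; the robot and the scene stay as the last step left them, time stands still between calls to the robot, and variables do not carry over. Pictures are saved under pics/ and viewed, about 8 in all and at most 12, crops included, and the job is handed in when it is done.

Besides the shell and the picture viewer there is one more tool, called after ">>>" as name(argument=value, ...) on one line, values as JSON. play_rows: Moves the arm, as the interface text tells. Its arguments: {"type":"object","properties":{"increments":{"type":"array"},"force":{"type":"number"}},"required":["increments"]}

```bash
ls; mkdir -p pics; cat > h.py <<'E'
import numpy as np, cv2
from scipy.spatial.transform import Rotation as R
from plant import *
def shot(n):
    d=get_image(n); return d['image'],np.array(d['intrinsics'],float),np.array(d['camera_from_world'],float),d
def proj(p,K,T):
    c=T[:3,:3]@np.asarray(p,float)+T[:3,3]; v=K@np.array([c[0],-c[1],-c[2]]); return v[:2]/v[2]
def ray(uv,K,T):
    v=np.linalg.inv(K)@np.array([uv[0],uv[1],1.]); d=T[:3,:3].T@np.array([v[0],-v[1],-v[2]]); o=-T[:3,:3].T@T[:3,3]; return o,d/np.linalg.norm(d)
def atz(uv,z,K,T):
    o,d=ray(uv,K,T); return o+d*(z-o[2])/d[2]
def tri(obs):
    A=np.zeros((3,3));b=np.zeros(3)
    for uv,K,T in obs:
        o,d=ray(uv,K,T);P=np.eye(3)-np.outer(d,d);A+=P;b+=P@o
    p=np.linalg.solve(A,b); return p,[np.linalg.norm((np.eye(3)-np.outer(d,d))@(p-o)) for o,d in [ray(*x) for x in obs]]
E
python3 - <<'E'
from h import *
np.set_printoptions(precision=1,suppress=True)
print(observe(), pinch_z if not callable(pinch_z) else pinch_z())
V={}
for n in ['scene','top']:
    im,K,T,d=shot(n); V[n]=(K,T); cv2.imwrite(f'pics/{n}0.png',im[:,:,::-1]); print(n,[k for k in d],'cam',-T[:3,:3].T@T[:3,3])
L={}
for t in ['battery','stand','bay','slot_mouth','switch_tip','lamp','tray','cup','bamboo_box','mug','shaker']:
    for n in V:
        r=landmark_of(n,t); L[n,t]=r; print(t,n,[(np.round(x['at'],1).tolist(),round(x['p'],2)) for x in r[:3]])
    if L['scene',t] and L['top',t]:
        p,e=tri([(L[n,t][0]['at'],)+V[n] for n in V]); print('   ',p,e)
E
```

```text
pics
{'time': 0.0, 'joints': array([ 1.3,  0.3, -0. ,  1.2,  0. ,  1.6]), 'qvel': array([ 0.,  0.,  0., -0., -0.,  0.]), 'joint_efforts': array([ -0., -54.,  34.,   0.,  -0.,  -0.]), 'position': array([174.2, 573.6, 230.4]), 'ee_rot': array([-3.1,  0. ,  1.3]), 'wrist_force': array([-0. ,  0.3,  0.4]), 'ft_torque': array([-0. , -0. ,  0.1]), 'opening': 85.17242284449713} 18.700000000000003
scene ['image', 'intrinsics', 'camera_from_world'] cam [1478.4 -263.3  913.8]
top ['image', 'intrinsics', 'camera_from_world'] cam [ 249.4   18.4 1364.3]
battery scene [([390.2, 220.2], 0.77), ([457.1, 225.1], 0.7), ([353.0, 184.1], 0.64)]
battery top [([399.1, 184.4], 0.72), ([283.3, 273.2], 0.69), ([209.2, 188.5], 0.68)]
    [656.9 -59.9 209.4] [np.float64(204.3868093037364), np.float64(204.38680930373621)]
stand scene []
stand top [([264.5, 203.2], 0.88)]
bay scene [([247.1, 254.8], 0.59), ([239.7, 224.0], 0.52), ([458.6, 194.8], 0.49)]
bay top [([391.5, 174.5], 0.94), ([242.0, 164.8], 0.64)]
    [ 639.6 -253.3   39.5] [np.float64(0.27299152061743465), np.float64(0.27299152061748133)]
slot_mouth
[... 618 characters left out ...]
4350458938), np.float64(1.1726734350460004)]
cup scene [([428.9, 252.6], 0.56)]
cup top [([240.5, 166.6], 0.86)]
    [724.5 288.6  -3.8] [np.float64(6.328614504652966), np.float64(6.328614504653157)]
bamboo_box scene [([375.5, 255.7], 0.82)]
bamboo_box top [([288.7, 166.0], 0.58)]
    [709.7 113.8  11.9] [np.float64(0.8876990610372305), np.float64(0.8876990610372666)]
mug scene [([456.6, 196.1], 0.55)]
mug top [([184.0, 233.2], 0.71)]
    [493.7 503.6  -6.8] [np.float64(0.027335656233087993), np.float64(0.027335656233108133)]
shaker scene [([153.7, 265.6], 0.66)]
shaker top [([464.1, 191.9], 0.71)]
    [ 567.  -522.1  -11. ] [np.float64(0.04025394505789405), np.float64(0.040253945057840614)]
```

View pics/scene0.png

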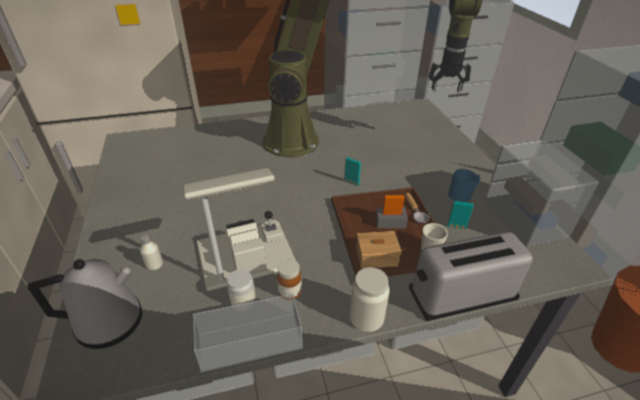

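View pics/top0.png

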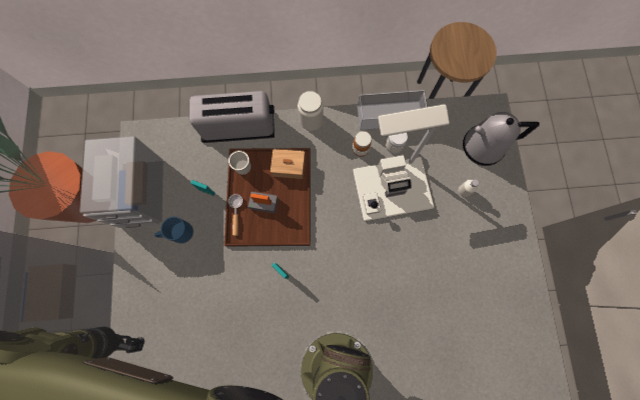

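Candidates: the orange slab in the grey stand (scene 394,204; top 260,199), and two turquoise slabs, (353,171)/(280,270) and (460,213)/(200,186). I choose the orange one. The lamp is at top (395,187), with its mouth at (399,187) and the switch ball at (373,204).

```bash
python3 - <<'E'
from h import *
np.set_printoptions(precision=2,suppress=True)
V={};I={}
for n in ['scene','top','wrist']:
    im,K,T,d=shot(n); V[n]=(K,T); I[n]=im
S=observe(); Rt=R.from_euler('xyz',S['ee_rot']).as_matrix(); p=S['position']
T=V['wrist'][1]; c=-T[:3,:3].T@T[:3,3]
print('wristcam in tool',Rt.T@(c-p),'look dir in tool',Rt.T@(-T[2,:3]),'right',Rt.T@T[0,:3],V['wrist'][0], V['top'][0])
m={}
for n in ['scene','top']:
    hsv=cv2.cvtColor(I[n],cv2.COLOR_RGB2HSV); mk=cv2.inRange(hsv,(5,190,150),(18,255,255))
    k,l,s,cc=cv2.connectedComponentsWithStats(mk)
    print(n,[(s[i].tolist(),cc[i]) for i in range(1,k) if s[i][4]>15])
for t in ['battery','stand','bay','lamp','tray','switch']:
    r=outline_of('top',t)
    for x in r[:3]:
        reg=x['region'].astype(np.uint8); cs,_=cv2.findContours(reg,0,1); 
        if cs: q=max(cs,key=cv2.contourArea); print(t,x['p'],x['at'],cv2.minAreaRect(q))
a=cv2.resize(I['top'][150:260,210:310],(400,440),interpolation=cv2.INTER_CUBIC); b=cv2.resize(I['top'][150:260,340:440],(400,440),interpolation=cv2.INTER_CUBIC)
cv2.imwrite('pics/crop.png',np.hstack([a,b])[:,:,::-1])
E
```

```text
wristcam in tool [   0.68  -75.9  -143.12] look dir in tool [-0.    0.3   0.96] right [ 1.  0. -0.] [[327.88   0.   318.03]
 [  0.   327.88 202.74]
 [  0.     0.     1.  ]] [[385.96   0.   325.14]
 [  0.   385.96 199.33]
 [  0.     0.     1.  ]]
scene [([385, 195, 19, 19, 305], array([393.7 , 203.67]))]
top [([251, 194, 17, 6, 56], array([258.77, 196.23]))]
battery 0.6 [262.6, 195.4] ((260.97296142578125, 198.66217041015625), (20.878671646118164, 8.219949722290039), 9.462322235107422)
battery 0.58 [274.6, 210.8] ((267.0, 197.0), (98.0, 86.0), 90.0)
battery 0.55 [203.0, 185.6] ((203.09437561035156, 187.8302001953125), (25.059173583984375, 6.993257999420166), 29.05460548400879)
stand 0.63 [266.5, 204.6] ((263.392333984375, 201.86154174804688), (28.52798843383789, 18.233104705810547), 7.125016689300537)
bay 0.8 [394.3, 179.6] ((395.5868835449219, 180.7442626953125), (22.331335067749023, 29.431554794311523), 76.75948333740234)
lamp 0.56 [400.5, 172.2] ((403.8799743652344, 162.34002685546875), (102.9485855102539, 105.18464660644531), 79.69515228271484)
lamp 0.36 [472.0, 189.5] ((469.0, 187.5), (15.0, 18.0), 90.0)
tray 0.75 [270.9, 215.9] ((267.5, 197.0), (96.0, 85.0), 90.0)
switch 0.49 [374.9, 205.7] ((374.0, 205.0), (6.0, 6.0), 90.0)
```

View pics/crop.png

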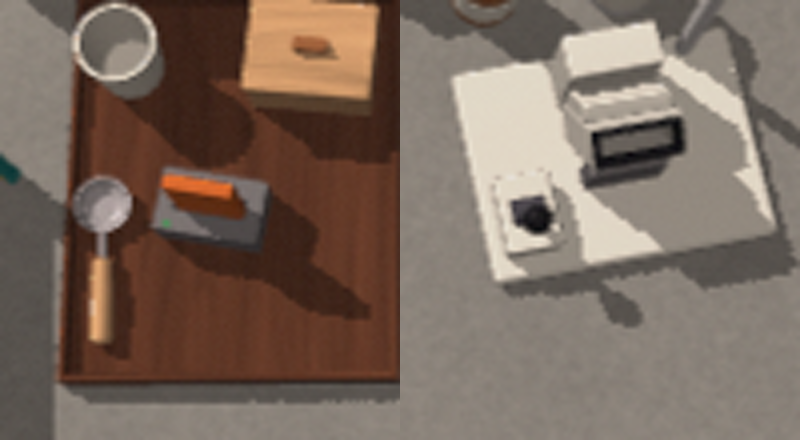

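```bash
cat >> h.py <<'E'
def Rp(rpy): return R.from_euler('xyz',rpy)
def state(n=1):
    S=observe(); return np.array(S['position']),Rp(S['ee_rot']),S
def go(p,Rt):
    """print the increment (rotvec rad, shift cm) to reach the pose"""
    p0,R0,S=state(); rv=(R0.inv()*Rt).as_rotvec(); sh=R0.inv().apply(np.asarray(p)-p0)/10
    print('turn',np.round(rv,3),'shift cm',np.round(sh,2),'rows',round(np.linalg.norm(sh)/4.17,1),round(np.degrees(np.linalg.norm(rv))/7.16,1),'t',round(S['time'],2))
E
python3 - <<'E'
from h import *
im,K,T,d=shot('top')
b=atz((260.9,197.8),105,K,T); print('bat',b)
for n,uv,z in [('mouth',(400,186),115),('ball',(374.5,204),77),('lampFL',(364.8,220),16),('lampFR',(434,208),16),('standFL',(248,207),50),('standFR',(275.8,212),50)]:
    print(n,atz(uv,z,K,T).round(1))
go([b[0],b[1],235],Rp([np.pi,0,-0.18]))
E
```

```text
bat [573.59940207 207.47115687 105.        ]
mouth [ 575.1 -261.2  115. ]
ball [ 528.4 -174.8   77. ]
lampFL [ 486.4 -143.3   16. ]
lampFR [ 510.3 -394.5   16. ]
standFL [558.3 261.9  50. ]
standFR [532.9 166.2  50. ]
turn [-0.    -0.     1.456] shift cm [-23.49  48.86  -0.37] rows 13.0 11.7 t 1.7
```

>>> play_rows(increments=[[[0,0,0.1],[-1.8,3.7,0],1],[[0,0,0.2],[-3.5,7.4,0],1],[[0,0,0.3],[-5.3,11,0],1],[[0,0,0.4],[-7,14.7,0],1],[[0,0,0.5],[-8.8,18.4,0],1],[[0,0,0.6],[-10.6,22,-0.1],1],[[0,0,0.7],[-12.3,25.7,-0.2],1],[[0,0,0.8],[-14,29.4,-0.2],1]])

```text
time: 2.37
position: [416.2, 353.3, 233.8]
ee_rot: [-3.141, -0.001, 0.471]
wrist_force: [0.5, 1.2, 0.4]
opening: 85.3
```

```bash
python3 -c "
from h import *
go([573.6,207.5,235],Rp([np.pi,0,-0.18]));print(observe()['joints'])"
```

```text
turn [-0.001 -0.001  0.651] shift cm [ 7.4  20.14 -0.12] rows 5.1 5.2 t 2.37
[ 7.03783660e-01  2.10021680e-01 -1.76799525e-01  1.18307551e+00
  7.60904311e-05  1.80335001e+00]
```

>>> play_rows(increments=[[[0,0,0.1],[1.3,3.4,0],1],[[0,0,0.2],[2.5,6.8,0],1],[[0,0,0.3],[3.7,10.1,0],1],[[0,0,0.4],[4.9,13.4,0],1],[[0,0,0.5],[6.2,16.8,0],1],[[0,0,0.6],[7.4,20.1,-0.1],1],[[0,0,0.65],[7.4,20.1,-0.1],1],[[0,0,0.65],[7.4,20.1,-0.1],1]])

```text
time: 3.03
position: [574.6, 206.1, 234.4]
ee_rot: [-3.141, -0.0, -0.183]
wrist_force: [-0.2, 0.6, -0.4]
opening: 85.1
```

```bash
python3 - <<'E'
from h import *
im,K,T,d=shot('wrist'); cv2.imwrite('pics/w1.png',im[:,:,::-1])
np.savez('w1.npz',im=im,K=K,T=T)
for t in ['battery','stand']:
    print(t,[(x['at'],x['p']) for x in landmark_of('wrist',t)][:2])
    for x in outline_of('wrist',t)[:1]:
        q=max(cv2.findContours(x['region'].astype(np.uint8),0,1)[0],key=cv2.contourArea); print(x['p'],cv2.boxPoints(cv2.minAreaRect(q)))
S=observe();print(S['position'],S['ee_rot'],S['qvel'].max())
E
```

```text
battery [([324.0, 166.7], 0.94), ([132.6, 239.0], 0.59)]
0.96 [[ 49.878056 285.09756 ]
 [139.0244   213.78049 ]
 [156.48782  235.60977 ]
 [ 67.34148  306.92685 ]]
stand [([319.7, 161.8], 0.61)]
0.57 [[290.1974  212.8485 ]
 [295.15442 121.14348]
 [352.3656  124.23598]
 [347.40857 215.941  ]]
[572.67379982 208.61639418 234.89827548] [-3.14080211e+00 -3.61594971e-04 -1.76333713e-01] 0.0038155199398405663
```

View pics/w1.png

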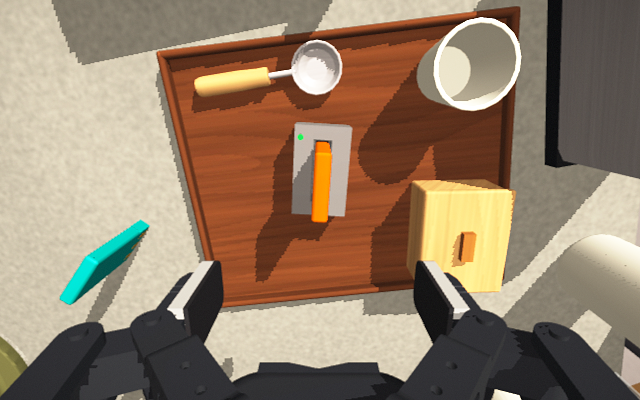

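```bash
cat > fit.py <<'E'
from h import *
from scipy.optimize import minimize
def boxmask(c,yaw,lo,hi,K,T,s=4):
    pts=[]
    Rz=R.from_euler('z',yaw)
    for x in (lo[0],hi[0]):
        for y in (lo[1],hi[1]):
            for z in (lo[2],hi[2]): pts.append(proj(np.array(c)+Rz.apply([x,y,z]),K,T))
    h=cv2.convexHull(((np.array(pts)+0.5)*s).astype(np.float32).round().astype(np.int32))
    m=np.zeros((400*s,640*s),np.uint8); cv2.fillConvexPoly(m,h,1)
    return cv2.resize(m.astype(np.float32),(640,400),interpolation=cv2.INTER_AREA)
E
python3 - <<'E'
from fit import *
d=np.load('w1.npz'); im,K,T=d['im'],d['K'],d['T']
hsv=cv2.cvtColor(im,cv2.COLOR_RGB2HSV)
roi=np.zeros((400,640),bool); roi[120:240,290:360]=1
org=((hsv[...,0]>=8)&(hsv[...,0]<=20)&(hsv[...,1]>200)&(hsv[...,2]>150)&roi).astype(np.float32)
print(org.sum())
ys,xs=np.nonzero(org); print(xs.min(),xs.max(),ys.min(),ys.max())
cost=lambda v: np.abs(boxmask([v[0],v[1],18],v[2],(-7,-30,32),(7,30,100),K,T)-org).sum()
best=min((minimize(cost,[572+a,208+b,y],method='Nelder-Mead',options=dict(initial_simplex=[[572+a,208+b,y],[577+a,208+b,y],[572+a,213+b,y],[572+a,208+b,y+.08]])) for a in(-6,4) for b in(-4,6) for y in (-.15,-.23)),key=lambda r:r.fun)
print(best.x,best.fun)
gray=((hsv[...,1]<40)&roi)|(org>0)
g=cv2.morphologyEx(gray.astype(np.uint8),cv2.MORPH_CLOSE,np.ones((9,9))).astype(np.float32)
r=outline_of('wrist','stand'); 
for nm,mk in (('gray',g),('net',r[0]['region'].astype(np.float32) if r else g)):
    c2=lambda v: np.abs(np.maximum(boxmask([v[0],v[1],10],v[2],(-28,-46,0),(28,46,40),K,T),org)-np.maximum(mk,org)).sum()
    b2=min((minimize(c2,[572+a,208,y],method='Nelder-Mead',options=dict(initial_simplex=[[572+a,208,y],[577+a,208,y],[572+a,213,y],[572+a,208,y+.08]])) for a in(-6,4) for y in (-.15,-.23)),key=lambda r:r.fun)
    print(nm,mk.sum(),b2.x,b2.fun)
E
```

```text
1269.0
311 347 122 222
[ 5.77982677e+02  2.14275498e+02 -2.39522990e-01] 132.9375
gray 5008.0 [ 5.78016450e+02  2.13073656e+02 -2.36218671e-01] 191.9375
net 3851.0 [ 5.78501541e+02  2.13904664e+02 -2.42862869e-01] 168.1875
```

```bash
python3 -c "
from h import *
go([578.2,213.8,86],Rp([np.pi,0,-0.238]))
go([578.2,213.8,86],Rp([np.pi,0,-0.238]))"
```

```text
turn [-0.001 -0.     0.062] shift cm [ 0.45 -0.59 14.89] rows 3.6 0.5 t 3.33
turn [-0.001 -0.     0.062] shift cm [ 0.45 -0.59 14.89] rows 3.6 0.5 t 3.33
```

>>> play_rows(increments=[[[0,0,0.06],[0.4,-0.6,2],1],[[0,0,0.06],[0.4,-0.6,5],1],[[0,0,0.06],[0.4,-0.6,8],1],[[0,0,0.06],[0.4,-0.6,11],1],[[0,0,0.06],[0.45,-0.6,13.5],1],[[0,0,0.06],[0.45,-0.6,14.9],1],[[0,0,0.06],[0.45,-0.6,14.9],1],[[0,0,0.06],[0.45,-0.6,14.9],1]])

```text
time: 4.0
position: [577.3, 214.3, 85.6]
ee_rot: [3.142, 0.001, -0.235]
wrist_force: [0.4, 0.2, 1.0]
opening: 85.1
```

>>> play_rows(increments=[[[0,0,0],[0,0,0],0.3],[[0,0,0],[0,0,0],0],[[0,0,0],[0,0,0],0],[[0,0,0],[0,0,0],0],[[0,0,0],[0,0,0],0],[[0,0,0],[0,0,0],0],[[0,0,0],[0,0,0],0],[[0,0,0],[0,0,0],0]], force=50)

```text
time: 4.67
position: [577.9, 214.4, 86.2]
ee_rot: [-3.141, -0.0, -0.235]
wrist_force: [0.9, -0.6, 3.7]
opening: 13.4
```

```bash
python3 - <<'E'
from h import *
im,K,T,d=shot('wrist'); cv2.imwrite('pics/w2.png',im[:,:,::-1])
S=observe();print(S['position'],S['ee_rot'],S['opening'],S['wrist_force'],S['joints'])
E
```

```text
[577.91654374 214.38204182  86.21028036] [-3.14104178e+00 -2.10595881e-04 -2.35189770e-01] 13.37150274290352 [0.89503144 0.47799047 2.8518581 ] [ 3.55038428e-01  4.34392718e-01 -2.16243964e-01  9.19678091e-01
  3.40463191e-04  2.16102455e+00]
```

View pics/w2.png

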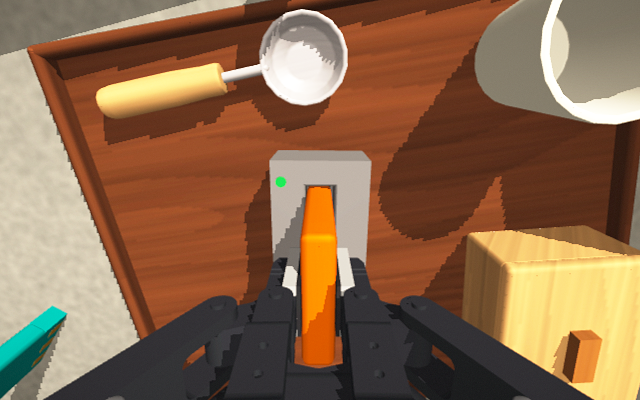

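>>> play_rows(increments=[[[0,0,0],[0,0,-1],0],[[0,0,0],[0,0,-3],0],[[0,0,0],[0,0,-6],0],[[0,0,0],[0,0,-9],0],[[0,0,0],[0,0,-12],0],[[0,0,0],[0,0,-14],0],[[0,0,0],[0,0,-15],0],[[0,0,0],[0,0,-15],0]])

```text
time: 5.38
position: [578.9, 214.7, 238.8]
ee_rot: [-3.139, -0.003, -0.235]
wrist_force: [0.6, 0.0, -1.3]
opening: 13.4
```

```bash
python3 -c "
from h import *
go([550,-310,240],Rp([np.pi,0,0.17]));S=observe();print(S['position'],S['opening'],S['wrist_force'])"
```

```text
turn [-0.002 -0.004 -0.405] shift cm [ 9.42 51.7  -0.23] rows 12.6 3.2 t 5.38
[578.85933605 214.73265185 238.78095294] 13.433786684422433 [ 0.56450764  0.01674644 -1.31481279]
```

>>> play_rows(increments=[[[0,0,-0.02],[0.3,1.5,0],0],[[0,0,-0.04],[0.8,4.5,0],0],[[0,0,-0.08],[1.4,8,0],0],[[0,0,-0.11],[2.1,11.5,0],0],[[0,0,-0.14],[2.7,15,0],0],[[0,0,-0.17],[3.4,18.5,0],0],[[0,0,-0.2],[4,22,0],0],[[0,0,-0.23],[4.6,25,0],0]])

```text
time: 6.05
position: [563.5, -41.1, 236.0]
ee_rot: [-3.14, 0.0, -0.004]
wrist_force: [0.7, 1.1, -2.4]
opening: 13.0
```

```bash
python3 -c "
from h import *
go([550,-310,240],Rp([np.pi,0,0.17]))"
```

```text
turn [-0.002 -0.    -0.174] shift cm [-1.24 26.89 -0.44] rows 6.5 1.4 t 6.05
```

>>> play_rows(increments=[[[0,0,-0.03],[-0.2,3.7,-0.1],0],[[0,0,-0.06],[-0.4,7.5,-0.2],0],[[0,0,-0.09],[-0.6,11.5,-0.3],0],[[0,0,-0.12],[-0.8,15.5,-0.4],0],[[0,0,-0.15],[-1,19.5,-0.4],0],[[0,0,-0.17],[-1.2,23.5,-0.4],0],[[0,0,-0.17],[-1.2,26.9,-0.4],0],[[0,0,-0.17],[-1.2,26.9,-0.4],0]])

```text
time: 6.72
position: [548.5, -315.9, 236.6]
ee_rot: [-3.141, 0.003, 0.16]
wrist_force: [0.5, 0.5, -2.4]
opening: 13.0
```

```bash
python3 - <<'E'
from h import *
im,K,T,d=shot('wrist'); 
im,K,T,d=shot('wrist'); cv2.imwrite('pics/w3.png',im[:,:,::-1])
np.savez('w3.npz',im=im,K=K,T=T)
for t in ['bay','slot_mouth','switch_tip','lamp']:
    print(t,[(x['at'],x['p']) for x in landmark_of('wrist',t)][:2])
S=observe();print(S['position'],S['ee_rot'],S['opening'])
E
```

```text
bay [([404.8, 132.1], 0.76)]
slot_mouth []
switch_tip [([318.1, 15.4], 0.63)]
lamp [([373.3, 127.1], 0.63)]
[ 550.14730301 -308.61173821  238.8256473 ] [-3.13865634e+00  8.43140525e-04  1.67287055e-01] 13.209739066794379
```

View pics/w3.png

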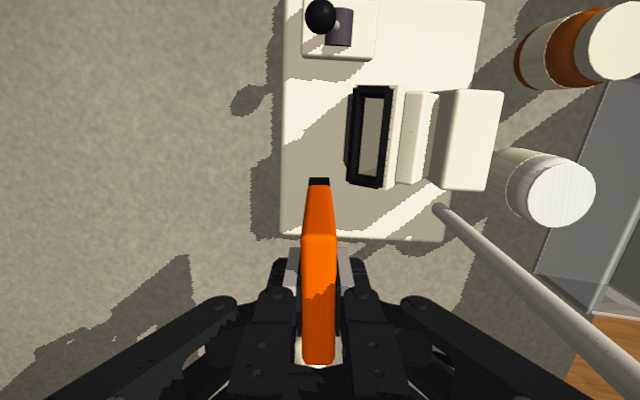

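```bash
cat > mouth.py <<'E'
from h import *
from scipy.optimize import minimize
TH=np.radians(32)
def bayR(yaw): # columns x,y,z of bay
    return R.from_euler('z',yaw)*R.from_euler('y',-TH)
def quad(c,yaw,w,h,K,T,s=4):
    B=bayR(yaw); q=np.array([proj(np.array(c)+B.apply([sx*w/2,sy*h/2,0]),K,T) for sx,sy in((-1,-1),(1,-1),(1,1),(-1,1))])
    m=np.zeros((400*s,640*s),np.uint8); cv2.fillConvexPoly(m,((q+.5)*s).round().astype(np.int32),1)
    return cv2.resize(m.astype(np.float32),(640,400),interpolation=cv2.INTER_AREA),q
E
python3 - <<'E'
from mouth import *
d=np.load('w3.npz'); im,K,T=d['im'],d['K'],d['T']
g=cv2.cvtColor(im,cv2.COLOR_RGB2GRAY); roi=np.zeros_like(g); roi[75:200,338:402]=1
dk=((g<70)&(roi>0)).astype(np.uint8)
k,l,s,c=cv2.connectedComponentsWithStats(dk); i=1+np.argmax(s[1:,4]); dk=(l==i).astype(np.uint8)
hull=np.zeros_like(dk); cs=cv2.findContours(dk,0,1)[0]; hp=cv2.convexHull(max(cs,key=cv2.contourArea)); cv2.fillConvexPoly(hull,hp,1)
print(s[i],hull.sum(), cv2.approxPolyDP(hp,3,True)[:,0].tolist())
M=hull.astype(np.float32)
for z in (112,115,118):
    f=lambda v:np.abs(quad([v[0],v[1],z],v[2],v[3],v[4],K,T)[0]-M).sum()
    x0=np.array([575,-261,.17,24,70]); r=minimize(f,x0,method='Nelder-Mead',options=dict(initial_simplex=np.vstack([x0]+[x0+np.eye(5)[j]*[6,6,.1,4,5][j] for j in range(5)]),maxiter=600))
    print(z,r.x.round(3),r.fun, quad([r.x[0],r.x[1],z],*r.x[2:],K,T)[1].round(1).tolist())
# base edges at z=16, ball
for n,uv,z in [('FR',(281,236),16),('BR',(444,241),16),('ball',(321,16),77)]: print(n,atz(uv,z,K,T).round(1))
a=im[70:210,270:430]; cv2.imwrite('pics/w3c.png',cv2.resize(a,(640,560),interpolation=cv2.INTER_NEAREST)[:,:,::-1])
E
```

```text
[ 344   86   49  103 2705] 4250 [[388, 86], [392, 96], [381, 187], [350, 183], [346, 180], [344, 162], [348, 96], [358, 86]]
112 [ 5.78043e+02 -2.58689e+02  1.12000e-01  3.71850e+01  7.90880e+01] 168.4375 [[341.5, 181.7], [381.8, 189.2], [393.0, 86.1], [348.3, 85.3]]
115 [ 5.77535e+02 -2.58478e+02  1.12000e-01  3.68200e+01  7.83820e+01] 168.4375 [[341.4, 181.8], [381.8, 189.3], [393.0, 86.0], [348.3, 85.1]]
118 [ 5.76948e+02 -2.58299e+02  1.14000e-01  3.66240e+01  7.74470e+01] 174.9375 [[341.2, 181.8], [381.8, 189.3], [392.9, 86.0], [347.9, 85.3]]
FR [ 516.6 -396.2   16. ]
BR [ 710.9 -371.    16. ]
ball [ 527.6 -170.4   77. ]
```

View pics/w3c.png

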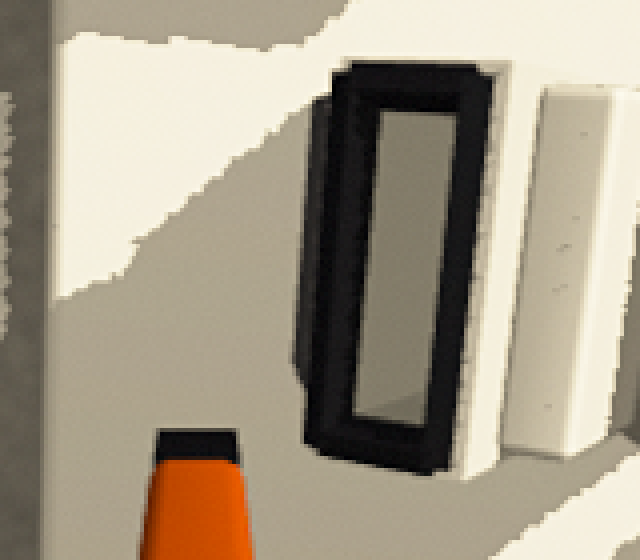

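```bash
python3 - <<'E'
from mouth import *
from scipy.optimize import least_squares
d=np.load('w3.npz'); K,T=d['K'],d['T']
S=((-1,1),(1,1),(1,-1),(-1,-1))
out=np.array([(353,88),(393,87),(380,188),(346.2,180)]); inn=np.array([(365,97.5),(384.3,98),(377,176),(358.2,174)])
def pts(v,dep):
    B=bayR(v[3]); c=np.array(v[:3])
    return (np.array([proj(c+B.apply([sx*v[4]/2,sy*v[5]/2,0]),K,T) for sx,sy in S]),np.array([proj(c+B.apply([sx*8,sy*31,-dep]),K,T) for sx,sy in S]))
for dep in (8,0):
    f=lambda v:np.concatenate([(pts(v,dep)[0]-out).ravel(),(pts(v,dep)[1]-inn).ravel()])
    r=least_squares(f,[577,-258,115,.15,28,74]); print(dep,r.x.round(2),r.cost,r.fun.round(1))
    g=lambda v:f([v[0],v[1],115,*v[2:]]); r=least_squares(g,[577,-258,.15,28,74]); print('  z115',r.x.round(2),r.cost)
E
```

```text
8 [ 5.7895e+02 -2.5841e+02  1.1586e+02  1.1000e-01  3.1920e+01  7.5630e+01] 3.8595241186140603 [-0.  -0.8 -1.1  1.2  0.8 -0.4 -0.6  1.1  0.7 -0.4  0.3 -0.1 -0.7  0.2
  0.6 -0.7]
  z115 [ 5.7909e+02 -2.5847e+02  1.1000e-01  3.2020e+01  7.5870e+01] 3.8916545837918175
0 [ 5.8148e+02 -2.5839e+02  1.0981e+02  1.1000e-01  3.2330e+01  7.7250e+01] 16.022930201310576 [ 2.2 -1.1  0.9  0.9  2.7 -0.8  1.5  0.8 -1.4 -0.2 -1.8  0.1 -2.6  0.6
 -1.3 -0.4]
  z115 [ 5.8062e+02 -2.5804e+02  1.1000e-01  3.1710e+01  7.5780e+01] 17.249547825202917
```

```bash
cat >> mouth.py <<'E'
M=np.array([579.5,-258.2,115.3]); YAW=0.115
def pose(off,M=M,YAW=YAW):  # TCP off mm out from the mouth centre (bay offsets x,y,z)
    B=bayR(YAW); return M+B.apply(off), R.from_matrix(B.as_matrix()@np.diag([1,-1,-1]))
E
python3 - <<'E'
from mouth import *
d=np.load('w3.npz');K,T=d['K'],d['T']
p,R0,S=state()
print('batt tip near edge',[proj(p+R0.apply([x,-30,68]),K,T).round(1) for x in(-7,7)],'top near',[proj(p+R0.apply([x,-30,-32]),K,T).round(1) for x in(-7,7)],[proj(p+R0.apply([x,30,-32]),K,T).round(1) for x in(-7,7)])
P,Rt=pose([0,0,110]); print(P,Rt.as_euler('xyz')); go(P,Rt)
E
```

```text
batt tip near edge [array([310.5, 169.9]), array([332.1, 169.8])] top near [array([303.8, 226. ]), array([343.2, 225.7])] [array([306.6, 362.9]), array([340.8, 362.7])]
[ 521.59390635 -264.88871288  208.58529058] [ 3.14159265 -0.55850536  0.115     ]
turn [-0.017  0.559  0.05 ] shift cm [-2.08 -4.78  3.04] rows 1.4 4.5 t 7.02
```

>>> play_rows(increments=[[[0,0.08,0.01],[-0.3,-0.7,0.3],0],[[0,0.17,0.02],[-0.7,-1.4,0.8],0],[[-0.01,0.26,0.03],[-1,-2.2,1.3],0],[[-0.01,0.35,0.04],[-1.3,-3,1.8],0],[[-0.015,0.44,0.05],[-1.6,-4,2.4],0],[[-0.017,0.52,0.05],[-1.9,-4.8,2.9],0],[[-0.017,0.56,0.05],[-1.95,-4.8,2.95],0],[[-0.017,0.56,0.05],[-1.95,-4.8,2.95],0]])

```text
time: 7.68
position: [519.7, -261.8, 207.2]
ee_rot: [-3.138, -0.557, 0.114]
wrist_force: [0.4, -0.3, -2.1]
opening: 13.5
```

```bash
cat > look.py <<'E'
import sys
from mouth import *
im,K,T,d=shot('wrist'); im,K,T,d=shot('wrist'); n=sys.argv[1]
np.savez(n+'.npz',im=im,K=K,T=T)
p,R0,S=state(); print(p,S['ee_rot'],S['opening'],S['wrist_force'])
B=bayR(YAW); print('TCP in bay from mouth',B.inv().apply(p-M).round(1),'rot err',(R0.inv()*pose([0,0,0])[1]).as_rotvec().round(3))
pm=lambda x,y,z: proj(M+B.apply([x,y,z]),K,T).round(1).tolist()
print('inner',[pm(x*8,y*31,-8) for x,y in((-1,1),(1,1),(1,-1),(-1,-1))])
print('outer',[pm(x*16,y*37.8,0) for x,y in((-1,1),(1,1),(1,-1),(-1,-1))])
pb=lambda x,y,z: proj(p+R0.apply([x,y,z]),K,T).round(1).tolist()
print('tip',[pb(x,-30,68) for x in(-7,7)],'top',[pb(x,-30,-32) for x in(-7,7)])
x0,y0,x1,y1=map(int,sys.argv[2:6]); s=min(800//(x1-x0),600//(y1-y0))
cv2.imwrite(f'pics/{n}.png',cv2.resize(im[y0:y1,x0:x1],None,fx=s,fy=s,interpolation=cv2.INTER_NEAREST)[:,:,::-1])
E
python3 look.py w4 220 50 420 200
```

```text
[ 522.75920234 -263.80746079  209.8238594 ] [ 3.14150892 -0.5582854   0.11589115] 13.118494433381684 [ 0.55186056  0.09374464 -1.6869859 ]
TCP in bay from mouth [  1.7   0.9 110.4] rot err [-0.     0.     0.001]
inner [[307.9, 162.9], [327.8, 162.9], [327.2, 234.4], [308.6, 234.4]]
outer [[297.2, 156.0], [338.5, 156.0], [336.9, 245.6], [298.9, 245.6]]
tip [[309.8, 176.6], [331.1, 176.6]] top [[303.0, 236.5], [341.3, 236.4]]
```

View pics/w4.png

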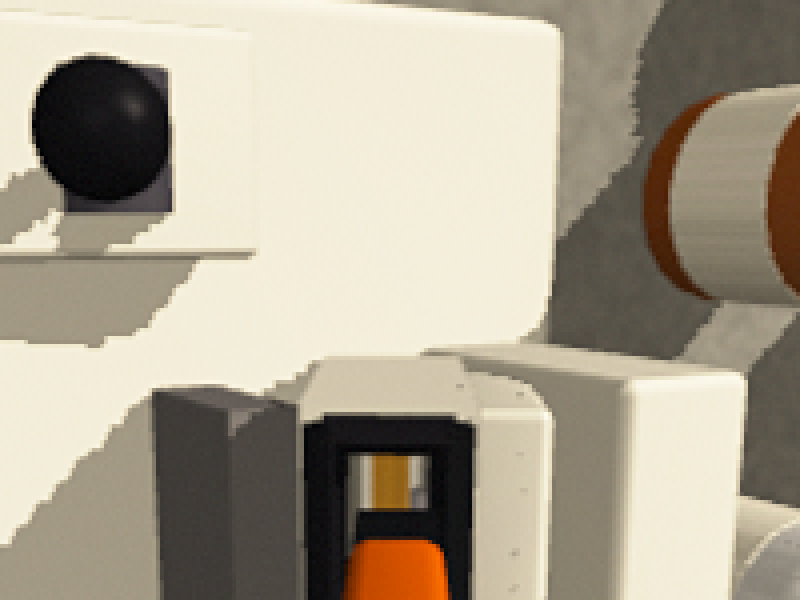

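>>> play_rows(increments=[[[0,0,0],[-0.12,0,0.5],0],[[0,0,0],[-0.12,0,1.5],0],[[0,0,0],[-0.12,0,2.5],0],[[0,0,0],[-0.12,0,3.5],0],[[0,0,0],[-0.12,0,4.3],0],[[0,0,0],[-0.12,0,5],0],[[0,0,0],[-0.12,0,5.7],0],[[0,0,0],[-0.12,0,6],0]])

```text
time: 8.45
position: [553.1, -260.0, 156.6]
ee_rot: [-3.141, -0.556, 0.115]
wrist_force: [-2.0, -0.7, -1.6]
opening: 13.3
```

```bash
python3 look.py w5 220 100 420 250
```

```text
[ 552.95339488 -260.04171471  157.08091007] [-3.14072624 -0.5566359   0.1152655 ] 13.455011764295172 [-0.41424278 -1.56041805 -5.06148884]
TCP in bay from mouth [-0.4  1.2 49.5] rot err [-0.001  0.002  0.   ]
inner [[305.9, 179.2], [331.5, 179.2], [330.4, 268.2], [306.9, 268.1]]
outer [[291.9, 171.1], [345.6, 171.1], [342.8, 283.2], [294.6, 283.2]]
tip [[307.2, 175.2], [328.6, 175.2]] top [[298.6, 234.3], [337.1, 234.3]]
```

View pics/w5.png

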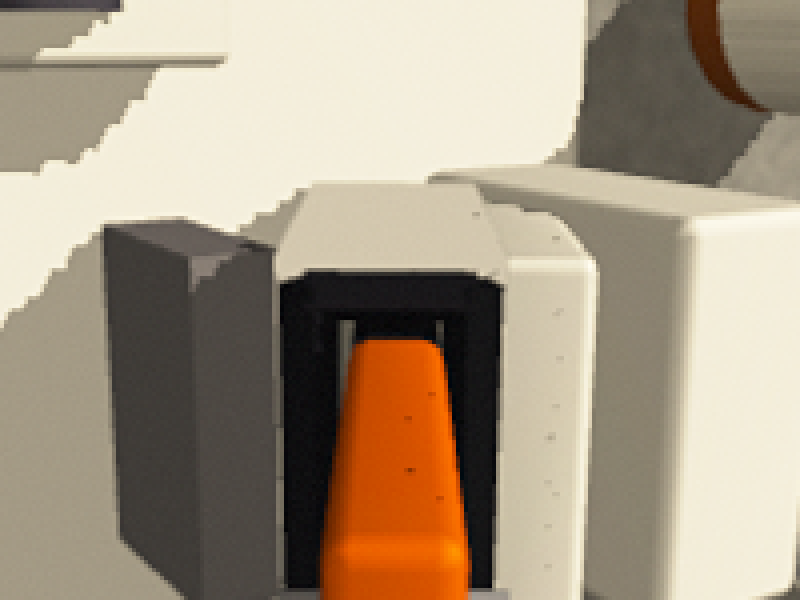

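>>> play_rows(increments=[[[0,0,0],[0,0,0.4],0],[[0,0,0],[0,0,0.8],0],[[0,0,0],[0,0,1.2],0],[[0,0,0],[0,0,1.6],0],[[0,0,0],[0,0,2],0],[[0,0,0],[0,0,2.3],0],[[0,0,0],[0,0,2.5],0],[[0,0,0],[0,0,2.5],0]])

```text
time: 9.22
position: [563.9, -263.7, 141.6]
ee_rot: [3.133, -0.557, 0.112]
wrist_force: [-60.8, -3.8, 59.3]
opening: 13.1
```

```bash
python3 look.py w6 220 100 420 250
```

```text
[ 563.95447216 -263.72788532  141.61190829] [ 3.13302109 -0.55719245  0.11157553] 13.381521928286608 [-60.89156255  -5.33504541  59.56760279]
TCP in bay from mouth [ 0.3 -3.7 30.8] rot err [ 0.01   0.001 -0.003]
inner [[303.0, 177.3], [331.2, 177.2], [330.3, 274.2], [304.7, 274.3]]
outer [[287.2, 168.4], [346.8, 168.3], [343.9, 290.8], [291.2, 291.0]]
tip [[307.1, 174.9], [328.4, 174.9]] top [[298.5, 233.6], [336.8, 233.6]]
```

>>> play_rows(increments=[[[0,0,0],[0,0,-0.2],0],[[0,0,0],[0,0,-0.3],0],[[0,0,0],[0,0,-0.3],0],[[0,0,0],[0,0,-0.3],0],[[0,0,0],[0,0,-0.3],0],[[0,0,0],[0,0,-0.3],0],[[0,0,0],[0,0,-0.3],0],[[0,0,0],[0,0,-0.3],0]])

```text
time: 9.98
position: [562.4, -263.8, 143.7]
ee_rot: [3.133, -0.557, 0.112]
wrist_force: [-2.2, -1.6, -3.7]
opening: 13.4
```

```bash
python3 look.py w7 200 100 440 280; python3 - <<'E'
import numpy as np,cv2
a=np.load('w6.npz')['im'][100:290,220:420];b=np.load('w7.npz')['im'][100:290,220:420]
cv2.imwrite('pics/w67.png',cv2.resize(np.hstack([a,b]),None,fx=2,fy=2,interpolation=2)[:,:,::-1])
E
```

```text
[ 562.36605853 -263.70079821  143.7135715 ] [ 3.13343667 -0.55671853  0.11161515] 13.499534140185942 [-1.37903171 -1.35787289 -4.89416549]
TCP in bay from mouth [ 0.1 -3.5 33.5] rot err [ 0.01   0.002 -0.003]
inner [[303.6, 176.6], [331.5, 176.5], [330.6, 272.4], [305.2, 272.4]]
outer [[288.1, 167.8], [346.9, 167.6], [343.9, 288.8], [291.9, 288.9]]
tip [[307.1, 174.9], [328.4, 174.8]] top [[298.5, 233.6], [336.8, 233.6]]
```

View pics/w67.png

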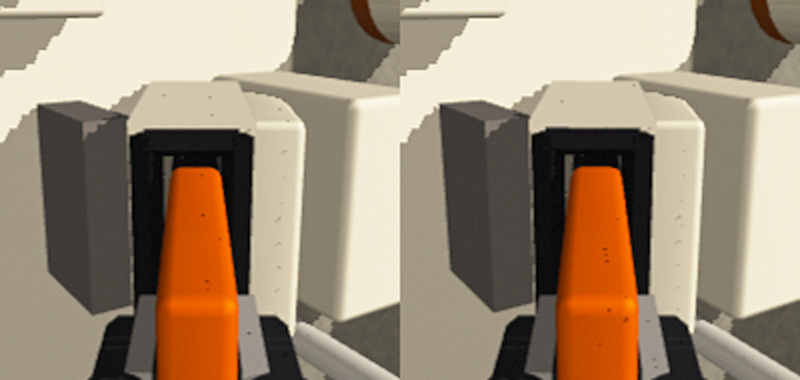

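```bash
python3 - <<'E'
from mouth import *
print(observe()['joints'],observe()['time']); go(*pose([-1.2,0.8,33.5]))
E
```

```text
[-0.6255643   0.10878999 -0.67358503  0.35131254  0.35665707  0.91596974] 10.0833
turn [ 0.01   0.002 -0.003] shift cm [-0.13 -0.43 -0.01] rows 0.1 0.1 t 10.08
```

>>> play_rows(increments=[[[0,0,0],[0,0,0],0],[[0.005,0,0],[-0.05,-0.15,0],0],[[0.01,0,0],[-0.13,-0.3,0],0],[[0.01,0.002,-0.003],[-0.13,-0.43,0],0],[[0.01,0.002,-0.003],[-0.13,-0.43,0],0],[[0.01,0.002,-0.003],[-0.13,-0.43,0.2],0],[[0.01,0.002,-0.003],[-0.13,-0.43,0.4],0],[[0.01,0.002,-0.003],[-0.13,-0.43,0.5],0]], force=70)

```text
time: 10.75
position: [563.2, -262.7, 142.1]
ee_rot: [3.135, -0.56, 0.114]
wrist_force: [-40.7, -3.9, 40.1]
opening: 13.2
```

```bash
python3 look.py w8 200 100 440 280; python3 - <<'E'
from mouth import *
print('bay force',bayR(YAW).inv().apply(observe()['wrist_force']).round(1))
E
```

```text
[ 563.07423899 -262.62750534  142.11335818] [ 3.1355061  -0.55980734  0.11361221] 13.001345631933743 [-29.3890927   -5.12689986  26.47300231]
TCP in bay from mouth [-0.1 -2.5 31.7] rot err [ 0.007 -0.001 -0.001]
inner [[303.5, 179.2], [331.6, 179.1], [330.5, 275.5], [305.0, 275.5]]
outer [[287.9, 170.4], [347.1, 170.3], [344.0, 292.0], [291.6, 292.1]]
tip [[307.0, 174.9], [328.3, 174.9]] top [[298.3, 233.6], [336.6, 233.6]]
bay force [-11.2  -1.7  38.2]
```

```bash
python3 - <<'E'
from mouth import *
go(*pose([-2.2,1,39]))
E
```

```text
turn [ 0.007 -0.001 -0.001] shift cm [-0.21 -0.35 -0.74] rows 0.2 0.1 t 10.85
```

>>> play_rows(increments=[[[0,0,0],[0,0,-0.4],0],[[0.007,0,0],[0,0,-0.75],0],[[0.007,-0.01,0],[-0.1,-0.2,-0.75],0],[[0.007,-0.02,0],[-0.2,-0.35,-0.75],0],[[0.007,-0.02,0],[-0.2,-0.35,-0.75],0],[[0.007,-0.02,0],[-0.2,-0.35,-0.75],0],[[0.007,-0.02,0],[-0.2,-0.35,-0.75],0],[[0.007,-0.02,0],[-0.2,-0.35,-0.75],0]])

```text
time: 11.52
position: [559.1, -262.9, 149.8]
ee_rot: [3.135, -0.543, 0.115]
wrist_force: [-2.9, -7.8, 1.4]
opening: 13.1
```

```bash
python3 look.py w9 260 150 380 240; python3 - <<'E'
from mouth import *
print('bay force',bayR(YAW).inv().apply(observe()['wrist_force']).round(1))
E
```

```text
[ 559.11887322 -262.92671725  149.78279215] [ 3.13530032 -0.5427685   0.11536465] 13.154318497262489 [-2.80567212 -8.88641688  1.55018771]
TCP in bay from mouth [ 0.6 -2.4 40.3] rot err [0.006 0.016 0.   ]
inner [[304.5, 176.1], [331.4, 176.2], [330.2, 269.2], [305.7, 269.0]]
outer [[289.5, 167.5], [346.1, 167.6], [343.0, 285.0], [292.6, 284.6]]
tip [[307.1, 175.0], [328.4, 175.0]] top [[298.5, 233.7], [336.8, 233.7]]
bay force [-2.4 -8.5  3.3]
```

View pics/w9.png

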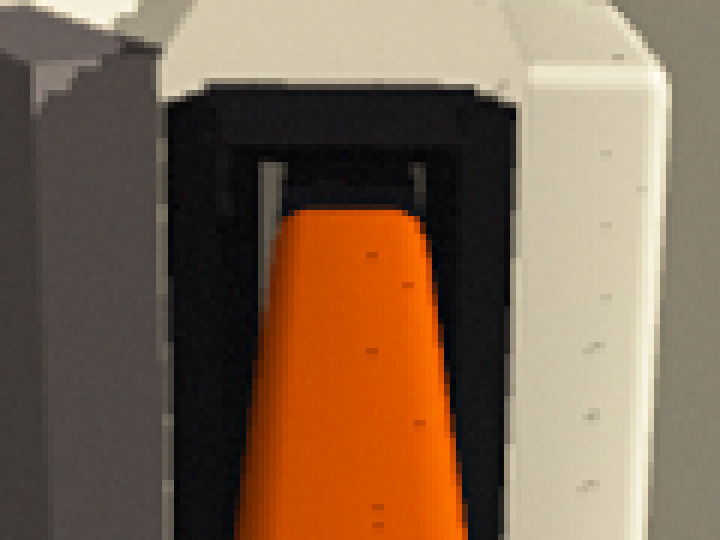

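>>> play_rows(increments=[[[0,0,0],[-0.05,0.05,0],0],[[0,0,0],[-0.1,0.1,0],0],[[0,0,0],[-0.2,0.1,0],0],[[0,0,0],[-0.3,0.1,0],0],[[0,0,0],[-0.3,0.1,0],0],[[0,0,0],[-0.3,0.1,0],0],[[0,0,0],[-0.3,0.1,0],0],[[0,0,0],[-0.3,0.1,0],0]])

```text
time: 12.28
position: [557.4, -263.9, 148.7]
ee_rot: [3.136, -0.544, 0.116]
wrist_force: [3.5, 0.5, -1.8]
opening: 13.2
```

```bash
cat > st.py <<'E'
from mouth import *
p,R0,S=state();B=bayR(YAW)
print('TCP bay',B.inv().apply(p-M).round(2),'rot err',(R0.inv()*pose([0,0,0])[1]).as_rotvec().round(3),'bay F',B.inv().apply(S['wrist_force']).round(1),'tq',B.inv().apply(S['ft_torque']).round(2),'open',round(S['opening'],1),'t',S['time'])
E
python3 st.py; python3 look.py w10 260 150 380 240; python3 - <<'E'
import numpy as np,cv2
# column profile of slot/battery at some rows
im=np.load('w10.npz')['im'].astype(int)
for r in (178,181,188,195,200): print(r,[(c,)+tuple(im[r,c]) for c in range(300,336,1) ][::1] if r in(181,) else [c for c in range(298,340) if im[r,c,0]>150 and im[r,c,2]<60][::1][:1]+[c for c in range(298,340) if im[r,c,0]>150 and im[r,c,2]<60][-1:])
E
```

```text
TCP bay [-1.49 -3.12 40.35] rot err [0.005 0.014 0.001] bay F [ 2.1  0.1 -3.4] tq [ 0.18 -0.18 -0.09] open 13.2 t 12.2833
[ 557.3047508  -263.93685918  148.70737785] [ 3.13557157 -0.54416256  0.11598496] 13.071812048413916 [ 4.33032511  2.56822701 -1.6090301 ]
TCP in bay from mouth [-1.6 -3.2 40.4] rot err [0.006 0.014 0.001]
inner [[308.0, 174.7], [334.9, 174.8], [333.3, 268.0], [308.8, 267.8]]
outer [[293.1, 166.0], [349.7, 166.2], [346.2, 283.9], [295.8, 283.5]]
tip [[307.0, 174.9], [328.3, 174.9]] top [[298.3, 233.6], [336.6, 233.6]]
178 []
181 [(300, np.int64(23), np.int64(20), np.int64(22)), (301, np.int64(25), np.int64(24), np.int64(25)), (302, np.int64(18), np.int64(17), np.int64(17)), (303, np.int64(10), np.int64(12), np.int64(13)), (304, np.int64(9), np.int64(11), np.int64(8)), (305, np.int64(10), np.int64(8), np.int64(11)), (306, np.int64(26), np.int64(23), np.int64(22)), (307, np.int64(31), np.int64(29), np.int64(28)), (308, np.int64(19), np.int64(18), np.int64(20)), (309, np.int64(17), np.int64(19), np.int64(20)), (310, np.int64(21), np.int64(19), np.int64(21)), (311, np
[... 557 characters left out ...]
64(19), np.int64(22)), (323, np.int64(20), np.int64(21), np.int64(21)), (324, np.int64(19), np.int64(17), np.int64(19)), (325, np.int64(19), np.int64(17), np.int64(22)), (326, np.int64(20), np.int64(20), np.int64(22)), (327, np.int64(18), np.int64(17), np.int64(18)), (328, np.int64(14), np.int64(13), np.int64(16)), (329, np.int64(46), np.int64(44), np.int64(41)), (330, np.int64(85), np.int64(79), np.int64(71)), (331, np.int64(93), np.int64(87), np.int64(76)), (332, np.int64(96), np.int64(90), np.int64(76)), (333, np.int64(70), np.int64(64), np.int64(56)), (334, np.int64(7), np.int64(8), np.int64(10)), (335, np.int64(9), np.int64(9), np.int64(11))]
188 [309, 330]
195 [308, 331]
200 [308, 332]
```

>>> play_rows(increments=[[[0,0,0],[-0.05,0,0.2],0],[[0,0,0],[-0.05,0,0.4],0],[[0,0,0],[-0.05,0,0.6],0],[[0,0,0],[-0.05,0,0.8],0],[[0,0,0],[-0.05,0,1],0],[[0,0,0],[-0.05,0,1.2],0],[[0,0,0],[-0.05,0,1.2],0],[[0,0,0],[-0.05,0,1.2],0]])

```text
time: 13.05
position: [563.6, -263.7, 138.5]
ee_rot: [3.135, -0.545, 0.116]
wrist_force: [5.1, -1.5, 0.4]
opening: 13.2
```

```bash
python3 st.py
```

```text
TCP bay [-1.63 -3.68 28.33] rot err [0.006 0.014 0.001] bay F [ 4.4 -2.  -2.2] tq [-0.42 -0.57 -0.28] open 13.2 t 13.05
```

>>> play_rows(increments=[[[0,0.003,0],[0,0,0.3],0],[[0,0.006,0],[0,0,0.6],0],[[0,0.01,0],[0,0,0.9],0],[[0,0.014,0],[0,0,1.2],0],[[0,0.014,0],[0,0,1.5],0],[[0,0.014,0],[0,0,1.8],0],[[0,0.014,0],[0,0,2.1],0],[[0,0.014,0],[0,0,2.1],0]])

```text
time: 13.72
position: [574.5, -262.4, 119.7]
ee_rot: [3.135, -0.558, 0.116]
wrist_force: [5.9, -0.4, -3.0]
opening: 13.3
```

```bash
python3 st.py
```

```text
TCP bay [-2.24 -3.59  6.61] rot err [0.006 0.    0.001] bay F [ 3.3 -1.1 -5.6] tq [-0.36 -0.37 -0.3 ] open 13.3 t 13.7167
```

>>> play_rows(increments=[[[0,0,0],[0,0,0],0.5],[[0,0,0],[0,0,0],0.5],[[0,0,0],[0,0,0],0.5],[[0,0,0],[0,0,0],0.5],[[0,0,0],[0,0,-1],0.5],[[0,0,0],[0,0,-3],0.5],[[0,0,0],[0,0,-5],0.5],[[0,0,0],[0,0,-7],0.5]])

```text
time: 14.38
position: [536.7, -266.0, 180.0]
ee_rot: [3.136, -0.558, 0.116]
wrist_force: [0.0, 0.2, -0.5]
opening: 42.5
```

```bash
python3 st.py; cat > batt.py <<'E'
# fit: how far the battery stands proud, from orange mask in wrist view
from mouth import *
import sys
im,K,T,d=shot('wrist'); im,K,T,d=shot('wrist'); np.savez(sys.argv[1]+'.npz',im=im,K=K,T=T)
hsv=cv2.cvtColor(im,cv2.COLOR_RGB2HSV)
roi=np.zeros((400,640),bool); roi[120:400,250:390]=1
org=((hsv[...,0]>=5)&(hsv[...,0]<=20)&(hsv[...,1]>190)&(hsv[...,2]>110)&roi)
ys,xs=np.nonzero(org); print('orange',org.sum(),xs.min(),xs.max(),ys.min(),ys.max()); print({r:(int(xs[ys==r].min()),int(xs[ys==r].max())) for r in range(ys.min(),ys.max(),12)})
B=bayR(YAW)
for h in (70,55,45,35,20,10,5,0): print(h,[proj(M+B.apply([x-1,y,h]),K,T).round(0).tolist() for x,y in((-7,30),(7,30),(7,-30),(-7,-30))])
E
python3 batt.py w11
```

```text
TCP bay [-2.51 -2.84 77.89] rot err [0.005 0.001 0.001] bay F [-0.2  0.2 -0.5] tq [-0.01  0.53  0.  ] open 42.5 t 14.3833
orange 2756 303 327 162 281
{162: (308, 321), 174: (306, 325), 186: (304, 327), 198: (303, 327), 210: (303, 327), 222: (303, 327), 234: (303, 326), 246: (303, 326), 258: (304, 325), 270: (304, 325)}
70 [[302.0, 192.0], [331.0, 192.0], [329.0, 298.0], [304.0, 298.0]]
55 [[303.0, 184.0], [330.0, 184.0], [328.0, 283.0], [305.0, 283.0]]
45 [[304.0, 180.0], [329.0, 180.0], [328.0, 275.0], [305.0, 275.0]]
35 [[305.0, 176.0], [329.0, 176.0], [327.0, 267.0], [306.0, 267.0]]
20 [[306.0, 170.0], [328.0, 170.0], [327.0, 256.0], [306.0, 256.0]]
10 [[306.0, 167.0], [327.0, 167.0], [326.0, 250.0], [307.0, 250.0]]
5 [[306.0, 166.0], [327.0, 166.0], [326.0, 247.0], [307.0, 247.0]]
0 [[307.0, 164.0], [327.0, 164.0], [326.0, 244.0], [307.0, 244.0]]
```

>>> play_rows(increments=[[[0.005,0,0],[0.16,-0.28,0],0],[[0.005,0,0],[0.16,-0.28,0],0],[[0.005,0,0],[0.16,-0.28,0],0],[[0.005,0,0],[0.16,-0.28,0],0],[[0.005,0,0],[0.16,-0.28,0],0],[[0.005,0,0],[0.16,-0.28,0.8],0],[[0.005,0,0],[0.16,-0.28,1.6],0],[[0.005,0,0],[0.16,-0.28,2],0]])

```text
time: 15.15
position: [549.6, -263.2, 165.1]
ee_rot: [3.137, -0.561, 0.117]
wrist_force: [-0.1, 0.0, 0.2]
opening: 0.1
```

```bash
python3 st.py
```

```text
TCP bay [ 0.77 -1.49 58.27] rot err [ 0.003 -0.002  0.002] bay F [0.  0.1 0.2] tq [-0.    0.55 -0.01] open 0.1 t 15.15
```

Now push: 58 → about 12.

>>> play_rows(increments=[[[0,0,0],[-0.1,-0.1,0.6],0],[[0,0,0],[-0.15,-0.15,1.2],0],[[0,0,0],[-0.15,-0.15,1.8],0],[[0,0,0],[-0.15,-0.15,2.4],0],[[0,0,0],[-0.15,-0.15,3],0],[[0,0,0],[-0.15,-0.15,3.6],0],[[0,0,0],[-0.15,-0.15,4.2],0],[[0,0,0],[-0.15,-0.15,4.6],0]])

```text
time: 15.82
position: [573.2, -258.2, 125.1]
ee_rot: [3.139, -0.562, 0.118]
wrist_force: [-2.6, 4.0, 6.1]
opening: -0.1
```

```bash
python3 st.py
```

```text
TCP bay [-0.11  0.74 11.63] rot err [ 0.001 -0.003  0.002] bay F [1.4 4.3 6.3] tq [0.76 0.14 0.01] open -0.1 t 15.8167
```

Friction about 6 N, as expected. Press on to the stop.

>>> play_rows(increments=[[[0,0,0],[0,0,0.2],0],[[0,0,0],[0,0,0.4],0],[[0,0,0],[0,0,0.5],0],[[0,0,0],[0,0,0.6],0],[[0,0,0],[0,0,0.7],0],[[0,0,0],[0,0,0.8],0],[[0,0,0],[0,0,0.9],0],[[0,0,0],[0,0,0.9],0]])

```text
time: 16.48
position: [577.5, -257.7, 119.7]
ee_rot: [3.14, -0.564, 0.117]
wrist_force: [-20.8, 4.9, 28.2]
opening: -0.1
```

```bash
python3 st.py
```

```text
TCP bay [0.66 0.77 4.75] rot err [ 0.001 -0.005  0.001] bay F [-2.1  7.2 34.6] tq [ 1.6   1.28 -0.04] open -0.1 t 16.4833
```

>>> play_rows(increments=[[[0,0,0],[0,0,-1],0],[[0,0,0],[0,0,-3],0],[[0,0,0],[0,0,-5],0],[[0,0,0],[0,0,-7],0],[[0,0,0],[0,0,-9],0],[[0,0,0],[0,0,-10],0],[[0,0,0],[0,0,-10],0],[[0,0,0],[0,0,-10],0]])

```text
time: 17.15
position: [524.4, -264.1, 204.1]
ee_rot: [3.139, -0.564, 0.116]
wrist_force: [0.3, -0.0, 0.3]
opening: -0.2
```

```bash
python3 st.py; python3 batt.py w12; python3 - <<'E'
from mouth import *
d=np.load('w12.npz');K,T=d['K'],d['T']
L=[(x['at'],x['p']) for x in landmark_of('wrist','switch_tip')][:2]; print(L)
if L: print('ball',atz(L[0][0],77,K,T))
im=d['im'];g=im.max(2);roi=np.zeros_like(g);roi[0:140,180:300]=1
m=((g<45)&(roi>0)).astype(np.uint8);k,l,s,c=cv2.connectedComponentsWithStats(m)
for i in range(1,k):
    if s[i,4]>60: print(s[i],c[i],atz(c[i],77,K,T).round(1))
O=M-R.from_euler('z',YAW).apply([-20,0,0]);O[2]=0
print('model ball',O+R.from_euler('z',YAW).apply([-45-45*np.sin(.5),92,38+45*np.cos(.5)]))
cv2.imwrite('pics/w12.png',im[:,:,::-1])
E
```

```text
TCP bay [  0.11   0.5  104.69] rot err [ 0.002 -0.005  0.001] bay F [ 0.5 -0.1  0.1] tq [-0.02  0.51  0.03] open -0.2 t 17.15
orange 1300 307 324 164 240
{164: (310, 319), 176: (307, 324), 188: (307, 323), 200: (307, 323), 212: (307, 323), 224: (307, 323), 236: (307, 323)}
70 [[304.0, 190.0], [329.0, 190.0], [328.0, 284.0], [305.0, 284.0]]
55 [[305.0, 183.0], [328.0, 183.0], [327.0, 272.0], [306.0, 272.0]]
45 [[305.0, 179.0], [327.0, 179.0], [327.0, 265.0], [306.0, 265.0]]
35 [[306.0, 176.0], [327.0, 176.0], [326.0, 258.0], [307.0, 258.0]]
20 [[306.0, 171.0], [326.0, 171.0], [326.0, 249.0], [307.0, 249.0]]
10 [[307.0, 168.0], [326.0, 168.0], [325.0, 244.0], [308.0, 244.0]]
5 [[307.0, 167.0], [326.0, 167.0], [325.0, 241.0], [308.0, 241.0]]
0 [[307.0, 166.0], [326.0, 166.0], [325.0, 238.0], [308.0, 238.0]]
[]
[ 226   62   35   39 1027] [242.47030185  80.0593963 ] [ 527.8 -171.7   77. ]
model ball [ 522.67678773 -172.15190923   77.49121529]
```

```bash
python3 - <<'E'
from mouth import *
go([465,-179,150],Rp([np.pi,0,YAW]))
E
```

```text
turn [ 0.    -0.562  0.001] shift cm [-6.95 -9.05  1.84] rows 2.8 4.5 t 17.3
```

>>> play_rows(increments=[[[0,-0.09,0],[-1,-1.3,0],0],[[0,-0.18,0],[-2,-2.6,0],0],[[0,-0.27,0],[-3.2,-4,0],0],[[0,-0.36,0],[-4.4,-5.4,0.5],0],[[0,-0.45,0],[-5.6,-7,1],0],[[0,-0.54,0],[-6.9,-9,1.8],0],[[0,-0.56,0],[-6.9,-9,1.8],0],[[0,-0.56,0],[-6.9,-9,1.8],0]])

```text
time: 17.97
position: [465.7, -178.0, 148.7]
ee_rot: [-3.14, 0.001, 0.119]
wrist_force: [0.3, -1.5, -0.2]
opening: 0.1
```

```bash
python3 - <<'E'
from mouth import *
im,K,T,d=shot('wrist'); np.savez('w13.npz',im=im,K=K,T=T); S=observe(); print(S['position'],S['ee_rot'])
g=im.max(2);m=(g<45).astype(np.uint8);m[230:]=0;k,l,s,c=cv2.connectedComponentsWithStats(m)
for i in range(1,k):
    if s[i,4]>150: print(s[i],c[i],atz(c[i],77,K,T).round(1))
go([465,-179,64],Rp([np.pi,0,YAW]))
E
```

```text
[ 465.87709261 -178.97524554  149.45630734] [-3.14135225e+00 -1.27584111e-03  1.17750803e-01]
[ 389  186   39   44 1045] [407.97033493 213.31196172] [ 527.2 -168.5   77. ]
turn [-0.    -0.001  0.003] shift cm [-0.1  -0.01  8.55] rows 2.0 0.0 t 18.02
```

>>> play_rows(increments=[[[0,0,0],[0,-0.1,2],0],[[0,0,0],[0,-0.1,4],0],[[0,0,0],[0,-0.1,6],0],[[0,0,0],[0,-0.1,8],0],[[0,0,0],[0,-0.1,8.5],0],[[0,0,0],[0.8,-0.1,8.5],0],[[0,0,0],[1.8,-0.1,8.5],0],[[0,0,0],[2.8,-0.1,8.5],0]])

```text
time: 18.68
position: [496.0, -175.4, 66.1]
ee_rot: [3.141, -0.004, 0.117]
wrist_force: [-0.5, 0.5, 0.8]
opening: 0.3
```

>>> play_rows(increments=[[[0,0,0],[0.6,0,0],0],[[0,0,0],[1.2,0,0],0],[[0,0,0],[1.8,0,0],0],[[0,0,0],[2.4,0,0],0],[[0,0,0],[3,0,0],0],[[0,0,0],[3.5,0,0],0],[[0,0,0],[4,0,0],0],[[0,0,0],[4,0,0],0]])

```text
time: 19.35
position: [536.8, -170.5, 66.1]
ee_rot: [3.141, -0.005, 0.117]
wrist_force: [-0.1, -0.2, -0.3]
opening: 0.0
```

```bash
cat > ball.py <<'E'
from mouth import *
O=np.array([599.4,-255.9,0]);Z=R.from_euler('z',YAW)
S=observe();print('tcp lamp',Z.inv().apply(S['position']-O).round(1),'F',np.round(S['wrist_force'],1),S['time'])
im,K,T,d=shot('top');L=[(x['at'],round(x['p'],2)) for x in landmark_of('top','switch_tip')][:2]
for a,p in L: print('top net',p,Z.inv().apply(atz(a,77,K,T)-O).round(1))
im,K,T,d=shot('wrist'); np.savez('w14.npz',im=im,K=K,T=T)
g=im.max(2);m=(g<45).astype(np.uint8);m[260:]=0;k,l,s,c=cv2.connectedComponentsWithStats(m)
for i in range(1,k):
    if s[i,4]>150: print(s[i],c[i].round(),'lamp frame',Z.inv().apply(atz(c[i],77,K,T)-O).round(1))
E
python3 ball.py
```

```text
tcp lamp [-52.4  92.   66.1] F [-0.1 -0.2 -0.3] 19.35
[311 220  11  40 322] [316. 239.] lamp frame [-54.3 110.7  77. ]
[359 252  39   8 219] [378. 256.] lamp frame [-26.5 102.4  77. ]
```

>>> play_rows(increments=[[[0,0,0],[0.15,0,0],0],[[0,0,0],[0.3,0,0],0],[[0,0,0],[0.45,0,0],0],[[0,0,0],[0.6,0,0],0],[[0,0,0],[0.7,0,0],0],[[0,0,0],[0.8,0,0],0],[[0,0,0],[0.8,0,0],0],[[0,0,0],[0.8,0,0],0]])

```text
time: 20.17
position: [540.0, -170.0, 65.6]
ee_rot: [3.141, 0.002, 0.116]
wrist_force: [-11.6, -1.4, 6.4]
opening: 0.1
```

```bash
python3 ball.py
```

```text
tcp lamp [-49.1  92.1  65.6] F [-11.6  -1.4   6.4] 20.1667
[304 221  38  27 276] [310. 233.] lamp frame [-52.5 114.   77. ]
[355 252  40   8 227] [374. 256.] lamp frame [-24.3 102.9  77. ]
```

>>> play_rows(increments=[[[0,0,0],[-0.8,0,0],0],[[0,0,0],[-2.5,0,0],0],[[0,0,0],[-5,0,0],0],[[0,0,0],[-6,0,-2.5],0],[[0,0,0],[-6,0,-5.5],0],[[0,0,0],[-6,0,-8.5],0],[[0,0,0],[-6,0,-11.5],0],[[0,0,0],[-6,0,-13],0]])

```text
time: 20.98
position: [482.5, -177.4, 199.8]
ee_rot: [3.138, -0.003, 0.116]
wrist_force: [1.3, 0.1, 0.3]
opening: -0.1
```

```bash
python3 ball.py; python3 - <<'E'
from mouth import *
a=np.load('w14.npz')['im']; t=get_image('top')['image'][140:260,210:450]
s,K,T,d=shot('scene'); hsv=cv2.cvtColor(s,cv2.COLOR_RGB2HSV); c=s[160:280,160:480]
t=cv2.resize(t,(400,200),interpolation=2); c=cv2.resize(c,(400,150),interpolation=2)
cv2.imwrite('pics/end.png',np.hstack([cv2.resize(a,(400,250)),np.zeros((250,0,3),np.uint8)])[:,:,::-1]) 
o=np.zeros((600,400,3),np.uint8); o[:250]=cv2.resize(a,(400,250)); o[250:450]=t; o[450:]=c
cv2.imwrite('pics/end.png',o[:,:,::-1])
E
```

```text
tcp lamp [-107.2   91.4  199.8] F [1.3 0.1 0.3] 20.9833
top net 0.6 [-28.8  96.5  77. ]
[369 170  23  32 323] [377. 190.] lamp frame [-56.4  96.   77. ]
[401 181  31  29 704] [416. 195.] lamp frame [-23.1  91.4  77. ]
[387 232  11  28 197] [392. 249.] lamp frame [-40.3  41.1  77. ]
```

View pics/end.png

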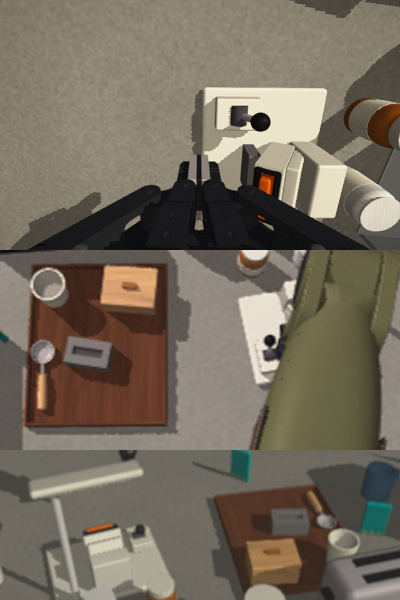

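Battery is seated with its end just proud, the stand is empty and everything else is in place. The ball now leans to the rear (about 260,121 in the upper panel), but I measure 39 mm of travel against the expected 43 mm, so I'll press it once more, harder, against its stop.

>>> play_rows(increments=[[[0,0,0],[0,0,3],0],[[0,0,0],[0,0,6.5],0],[[0,0,0],[0,0,10],0],[[0,0,0],[0,0,12.8],0],[[0,0,0],[0,0,12.8],0],[[0,0,0],[2,0,12.8],0],[[0,0,0],[4,0,12.8],0],[[0,0,0],[5,0,12.8],0]])

```text
time: 21.9
position: [531.7, -170.9, 67.4]
ee_rot: [3.141, 0.001, 0.117]
wrist_force: [-0.0, 0.0, 0.6]
opening: 0.1
```

>>> play_rows(increments=[[[0,0,0],[0.3,0,0],0],[[0,0,0],[0.6,0,0],0],[[0,0,0],[0.9,0,0],0],[[0,0,0],[1.2,0,0],0],[[0,0,0],[1.5,0,0],0],[[0,0,0],[1.8,0,0],0],[[0,0,0],[1.8,0,0],0],[[0,0,0],[1.8,0,0],0]])

```text
time: 22.57
position: [540.7, -169.7, 67.2]
ee_rot: [3.14, 0.016, 0.114]
wrist_force: [-23.8, -3.5, 20.6]
opening: 0.0
```

```bash
python3 ball.py|head -1
```

```text
tcp lamp [-48.4  92.4  67.2] F [-23.8  -3.5  20.6] 22.5667
```

>>> play_rows(increments=[[[0,0,0],[-1.5,0,0],0],[[0,-0.01,0],[-3,0,0],0],[[0,-0.016,0],[-6,0,0],0],[[0,-0.016,0],[-8,0,-2.5],0],[[0,-0.016,0],[-8,0,-6],0],[[0,-0.016,0],[-8,0,-9.5],0],[[0,-0.016,0],[-8,0,-9.5],0],[[0,-0.016,0],[-8,0,-9.5],0]])

```text
time: 23.38
position: [464.1, -179.2, 165.9]
ee_rot: [3.138, 0.027, 0.114]
wrist_force: [0.7, 0.5, -0.6]
opening: -0.2
```

```bash
python3 ball.py; python3 - <<'E'
from mouth import *
O=np.array([599.4,-255.9,0]);Z=R.from_euler('z',YAW)
d=np.load('w14.npz')
for a in (0,.8,.9,1.0):
    t=a-.5; print(a,proj(O+Z.apply([-45+45*np.sin(t),92,38+45*np.cos(t)]),d['K'],d['T']).round(1))
e=np.load('w13.npz'); print('w13 off',proj(O+Z.apply([-45+45*np.sin(-.5),92,38+45*np.cos(.5)]),e['K'],e['T']).round(1),'seen 408.5,208-213')
E
```

```text
tcp lamp [-125.6   91.7  165.9] F [ 0.7  0.5 -0.6] 23.3833
top net 0.46 [-18.5  91.7  77. ]
[406 181  27  38 450] [416. 204.] lamp frame [-59.2  97.4  77. ]
[ 446  196   39   35 1011] [465. 213.] lamp frame [-22.9  91.3  77. ]
0 [405.3 211.4]
0.8 [455.4 213.4]
0.9 [460.5 212.8]
1.0 [465.1 212. ]
w13 off [400.8 217.7] seen 408.5,208-213
```

```bash
python3 -c "
from plant import *
print(sign_off(), observe()['time'])"
```

```text
the job is handed in; nothing more can be done
the job is handed in; nothing more can be done
```

I moved the orange battery from its stand into the lamp's slot and pushed it home, then flipped the toggle to the rear. I handed the job in at about 23.5 s of the 59 s allowed.

**Battery:** It came to a hard stop under 35 N with the fingertips 4.75 mm above the mouth, where a seated battery should stand 5 mm proud. The wrist camera agreed. On the way in it jammed at the spring bar, with the wrist force reaching about 85 N, and slipped about 15 mm in the grip. I backed off, moved it against the front wall, and it then went in freely.

**Switch:** The lever reached its stop with 12 N and again with 24 N, at nearly the same position. The last picture shows the ball at pixel (465, 213); the model puts fully on at (465, 212).

**Checks that disagreed:** The ball's travel measured only about 39 mm of the expected 43 mm. Its starting position had read about 5 mm off the model, so I trusted the repeated stop and the last picture instead. The top camera's network gave the ball two different positions, -29 and then -18 mm along the lamp, where fully on is -23 mm.

**Surroundings:** In the last views I looked at, before the second press on the switch, the empty stand, cup, spoon and box were still in their places. The arm ended clear of everything.

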